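# Clamp a terrine tin in the cam-lever press

### The arm

A 6-joint arm with a two-finger parallel gripper is mounted at the origin on the work surface. World frame = base frame: x ahead of the robot, y to its left, z up, the work surface at z = 0. Lengths are in m, angles in rad, forces in N, time in s.
With the tool pointing down it reaches from about 0.35 to 0.975 m from the base axis. Payload 7.1 kg.
Tool frame: the origin (TCP) lies at the very end of the fingers, on their centre line; the grasp point (between the pads) lies 19 mm behind it; z points along the fingers, y is the direction in which the jaws open and shut (so a half turn about z gives the same grasp; the last joint's range is limited). The gripper opens to 88 mm and grips with 3 to 60 N. Pads are 20 mm wide; open, the fingers measure 115 mm over their backs; the gripper's body (75 mm by 178 mm) begins 61 mm behind the grasp point.
Start: joints at [1.324, 0.423, 1.63, -0, 1.089, -0.019], TCP at [0.141, 0.609, 0.223] pointing down, gripper open.
Joint ranges: [-3, 3], [-0.9, 2.11], [0.09, 2.58], [-1.31, 4.45], [0.11, 2.69], [-2.54, 2.54]. Speed limits (rad/s): [2.39, 2.39, 3.01, 3.14, 3.14, 3.14].

### API

Orientations are given as [roll, pitch, yaw] about the fixed x, y, z axes, in that order (R = Rz(yaw) Ry(pitch) Rx(roll)).
In Python, from station import get_state, grab_frame, hand_in gives the robot as it stands. The module is installed in compiled form; this text tells all that it offers.
- The arm moves only by the tool drive_tool, never from a script. Its argument "targets" is one flat list of numbers, 4 for each row, row after row: the shift along the tool's x, y, z in m, then the turn about the tool's z in degrees. In form: [tx, ty, tz, twist, tx, ty, tz, twist, ...]. A call has 1 to 5 rows; each row shifts and turns the commanded pose from where the row before left it, along the tool's axes as they then stand; what a row does not reach is not made up. A row lasts 1/8 s, in which the tool goes at most 62.5 mm and 10.7 degrees, less where a joint would pass 70% of its speed; a pose out of reach is approached as far as the arm can. A call with a gripper value outside its range is refused whole. "jaw" is the opening, from -1 (shut) to 1 (fully open), set as the call begins (left out, the last holds). The fingers move at their own pace and stop on an object; "grip_force" is the grip in N (left out, the last holds). Time passes only in rows, so rows that do not move let the fingers close. It gives the time, the measured TCP pose, the force and the opening at its end, in the units of the state.
- get_state(): the state, without advancing time (a new reading comes with each control period).
- grab_frame(name): name is "scene" or "top" or "wrist"; returns a dict with "img" (400x640x3 uint8, blue, green, red), "K" (3x3 intrinsics, pixels), "position" and "attitude" of the camera in the world. Camera axes: x right, y down, z forward; pixel columns grow to the right and rows downward; lengths in m; the calibration is good to about 2 mm. A picture is of the moment at which its call begins. There is no depth.
- hand_in(): hands the job in, once; it reports no verdict.
The state is a dict: "time_s": time; "joints": joint angles; "dq": joint speeds; "joint_torque": joint torques, N m; "tcp_pos": TCP position; "ee_rot": TCP orientation; "wrist_force": force on the tool from outside, world axes, zero at the start; "ft_torque": the same for the moment, N m; "width": finger opening in m.
Only numpy, scipy, OpenCV 4.12 (cv2) and the standard library are available. Lean on these libraries where they do the work, as an engineer would, in place of code of your own. Each camera call takes 0.05 s, during which the arm holds its last target.

### The job

Push the lidded dark steel tin fully home in the terrine press, up against its back stop, then push the press's tall lever over sideways past its dead point until it snaps down and stays locked, with the press pad holding the tin. Use the fingertips only: the tin is slid, never lifted or tipped, and the other things on the counter stay where they are.

Things in the scene. Friction and masses are not known exactly. Their poses are not given: they have to be found in the camera images.
- press: Aluminium terrine press fixed to the counter. Origin at counter height (z = 0) under its bridge's centre; x points from the open front, where the tin goes in, to the back stop, y left, z up; yawed up to 0.45 rad. Base plate 10 mm thick, x -155 to +80 mm, 170 wide. Guide strips 12 mm tall along x, 87 mm apart. Back stop face at x = +65, top z = 44 mm.
- tin: The tin in the press: closed dark steel box, 130 (its x) x 80 x 70 mm tall, flat lid, 0.4 to 0.8 kg. Origin: centre of its underside, sliding on the base plate (z = 10 mm). Starts between the guide strips 40 to 70 mm short of home, its front end face (x = -65 mm) free towards the robot. Home, touching the back stop, its origin is at x = 0, y = 0 of the press.
- lever (a joint): Lever turn about the press's x, rad. 0: leans 0.26 to the press's left (+y); grows as it swings over the top to the right (-y): upright 0.26, dead point 1.40, locked 1.745 (nearly level, pointing right). Starts 0 to 0.25, friction keeps it. With the tin home it stiffens from 0.7 (about 3 N at its end) and springs back if let go before the dead point; past it, it snaps to the stop by itself.
- lever_pivot (a point): Middle of the lever's pivot, on top of the bridge, at x = 0, y = 0, z = 180 mm in the press frame; the axis runs along the press's x. The bridge below: two plates 158 mm along y, 40 mm over both along x, from z = 125 to 155 mm, on posts at y = +-70 mm (18 mm wide).
- lever_end (a point): Free end of the lever, 130 mm from the pivot. The outer 70 mm is a black grip 26 mm wide along the press's x and 14 mm thick (the point is on its centre line); below it a flat steel bar 18 mm by 8 mm.
- pad: Round black press pad, 48 mm across, under the bridge; origin at the centre of its underside. The lever lowers it by 28 mm; it rests on a stiff spring and presses the tin's lid (z = 80 mm) with about 20 N when locked. With the lever open it is about 10 to 20 mm above the lid.
- scale: Kitchen scale lying on the counter, 170 x 220 x 20 mm, bystander; origin under its centre.
- spare_tin: Smaller closed dark steel tin, 90 x 60 x 50 mm, on the counter to the right of the press, bystander; origin under its centre.
- ramekin: White ramekin, 72 mm across, 45 mm tall, to the left of the press, bystander; origin under its centre.
- jar: Glass jar with steel lid, 60 mm across, 85 mm tall, bystander; origin under its centre.
- mill: Wooden pepper mill, 54 mm across, 137 mm tall, bystander; origin under its centre.
- bowl: Steel bowl, 140 mm across, 60 mm tall, bystander; origin under its centre.
- spoon: Wooden cooking spoon lying on the counter, 260 mm long, bystander.
Things that resemble listed ones, but are neither listed nor needed, are in the scene too. Leave any blue, pink or purple look-alike of the tin alone.

How it is judged:
By the outcome, as a careful person would: the job done as asked, in the order asked, and still so for the second after the job is handed in, with the robot touching nothing.
It also fails if it takes over 48 s, if anything falls off the work surface, if the arm or the gripper's body presses on something with over 40 N, if the wrist force passes 120 N, or if a joint passes its speed limit or range.

## Working session

There is one attempt and no reset: what is moved stays moved. The work goes in short steps, Python scripts to look and compute and a tool call to move; the robot and the scene stay as the last step left them, time stands still between calls to the robot, and variables do not carry over. Pictures are saved under pics/ and viewed, and the job is handed in when it is done.

Besides the shell and the picture viewer there is one more tool, called after "Emit:" as name(argument=value, ...), one argument or row to a line, values as JSON. drive_tool: Moves the arm, as the interface text tells. Its arguments: {"type":"object","properties":{"targets":{"type":"array","items":{"type":"number"}},"jaw":{"type":"number"},"grip_force":{"type":"number"}},"required":["targets"]}

```bash
mkdir -p pics; ls
cat > h.py <<'E'
import numpy as np, cv2
from station import get_state, grab_frame, hand_in
E
python3 - <<'E'
from h import *
s=get_state(); print(s)
for n in ["scene","top","wrist"]:
    f=grab_frame(n); cv2.imwrite(f"pics/{n}0.png",f["img"]); np.savez(f"pics/{n}0.npz",**f)
    print(n,f["K"],f["position"],f["attitude"])
E
```

```text
pics
{'time_s': 0.0, 'joints': array([ 1.32399851e+00,  4.23839882e-01,  1.63066658e+00,  1.90399212e-05,
        1.08860151e+00, -1.89764105e-02]), 'dq': array([-0.00084304, -0.00017491, -0.00145372,  0.00046458, -0.00085214,
       -0.00174659]), 'joint_torque': array([ 2.34411436e-04, -5.44616747e+01, -2.73669094e+01,  6.44796831e-02,
        2.27504689e-02, -1.31217835e-04]), 'tcp_pos': array([0.14098199, 0.60833148, 0.2219115 ]), 'ee_rot': array([-3.14007793e+00, -4.56060910e-05,  2.91376237e+00]), 'wrist_force': array([ 0.2369185 , -0.28838611,  0.38378891]), 'ft_torque': array([ 0.02262908,  0.02494685, -0.03842867]), 'width': 0.08753869393130137}
scene [[460.77350403   0.         318.69390833]
 [  0.         460.77350403 201.29021948]
 [  0.           0.           1.        ]] [ 1.61698764 -0.05597032  1.19803625] [-2.2816921   0.00443185  1.52381422]
top [[506.53601825   0.         316.41658294]
 [  0.         506.53601825 204.78359317]
 [  0.           0.           1.        ]] [0.10786699 0.01673211 1.95174007] [-2.95203766e+00  4.82548740e-04 -1.57954008e+00]
wrist [[293.11633246   0.         320.48316265]
 [  0.         293.11633246 198.86310116]
 [  0.           0.           1.        ]] [0.06853822 0.62517841 0.38387586] [2.86951952e+00 1.81654322e-03 1.34255213e+00]
```

View pics/scene0.png

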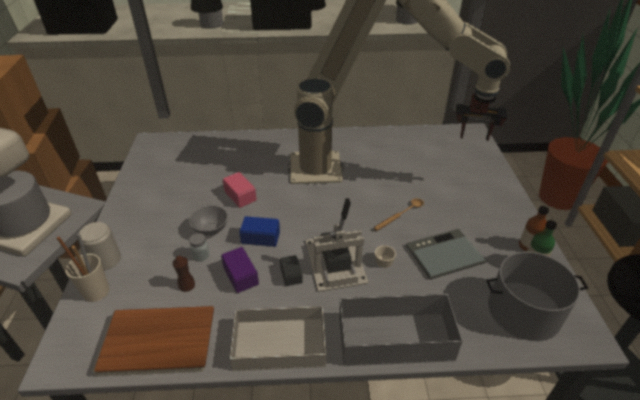

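View pics/top0.png

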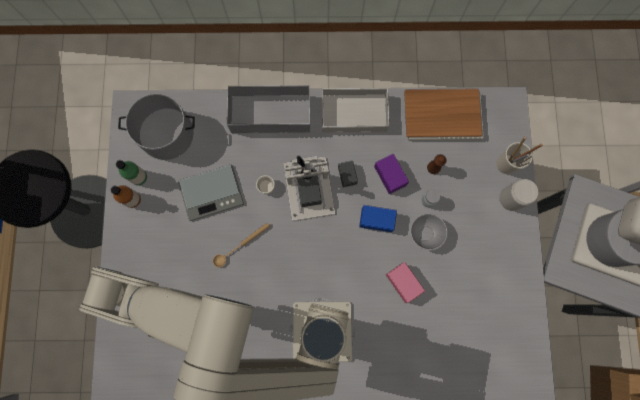

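View pics/wrist0.png

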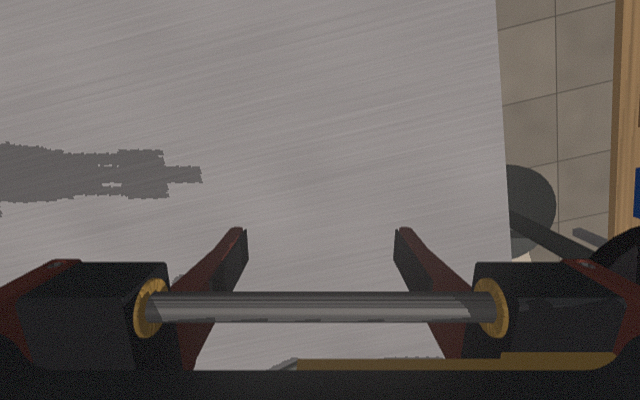

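The top view shows the press at about (310,187), opening toward the robot, with the lever up. The ramekin is at its left (265,185) and the spare tin at its right (347,174). I'll zoom in.

Run:
```python
from h import *
t=np.load("pics/top0.npz")["img"][135:235,245:375]; s=np.load("pics/scene0.npz")["img"][190:300,265:405]
g=lambda a:np.clip(255*(a/255.)**0.6,0,255).astype(np.uint8)
cv2.imwrite("pics/tz.png",g(cv2.resize(t,None,fx=6,fy=6,interpolation=cv2.INTER_CUBIC)))
cv2.imwrite("pics/sz.png",g(cv2.resize(s,None,fx=5,fy=5,interpolation=cv2.INTER_CUBIC)))
```

```text
(no output)
```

View pics/tz.png

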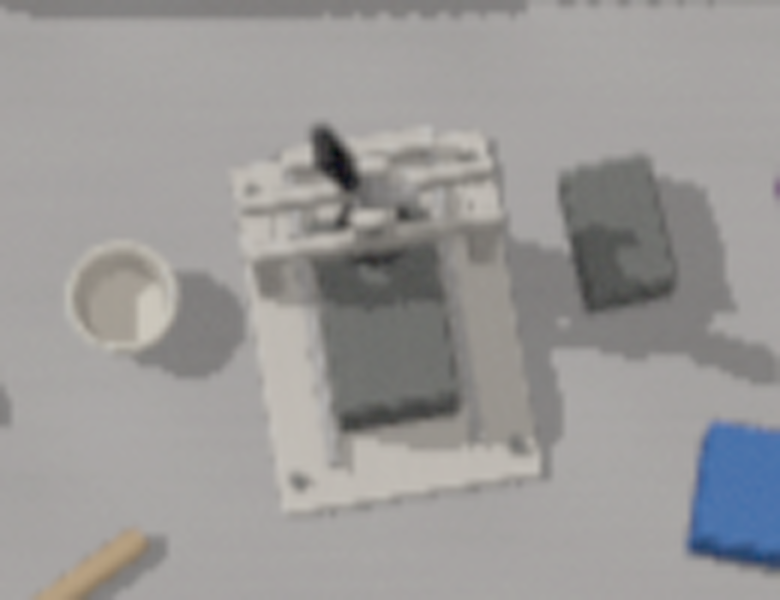

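View pics/sz.png

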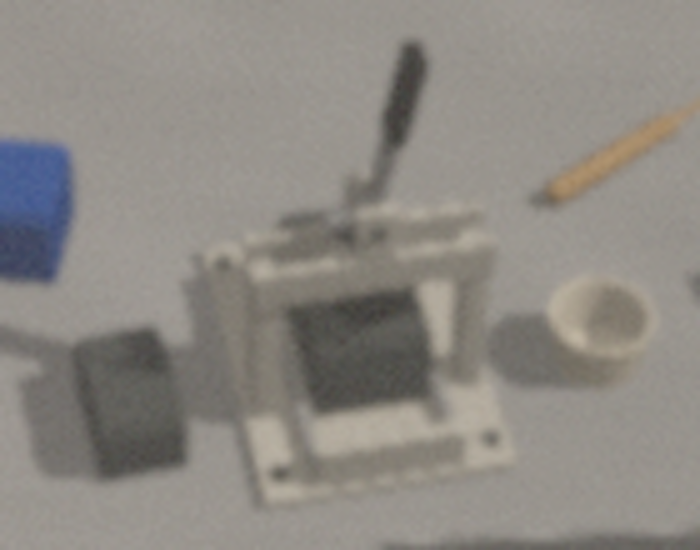

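```bash
cat >> h.py <<'E'
from scipy.spatial.transform import Rotation as Ro
def ray(f,px):
    K=f["K"]; R=Ro.from_euler("xyz",f["attitude"]).as_matrix()
    d=R@np.linalg.inv(K)@np.array([px[0],px[1],1.]); return np.array(f["position"]),d/np.linalg.norm(d)
def onz(f,px,z):
    p,d=ray(f,px); return p+d*(z-p[2])/d[2]
def tri(f1,a,f2,b):
    p,d=ray(f1,a);q,e=ray(f2,b)
    s=np.linalg.lstsq(np.c_[d,-e],q-p,rcond=None)[0]; u=p+s[0]*d;v=q+s[1]*e
    return (u+v)/2,np.linalg.norm(u-v)
def proj(f,P):
    R=Ro.from_euler("xyz",f["attitude"]).as_matrix(); c=R.T@(np.asarray(P)-f["position"]); c=f["K"]@c; return c[:2]/c[2]
E
python3 - <<'E'
from h import *
np.set_printoptions(precision=4,suppress=True)
t=np.load("pics/top0.npz"); s=np.load("pics/scene0.npz")
T=lambda x,y:((x+.5)/6+245-.5,(y+.5)/6+135-.5)
S=lambda x,y:((x+.5)/5+265-.5,(y+.5)/5+190-.5)
FL=onz(t,T(283,511),.01);FR=onz(t,T(543,475),.01);print("front",FL,FR,np.linalg.norm(FL-FR))
d=FL-FR; print("yaw",np.arctan2(d[1],d[0])-np.pi/2)
BL=onz(s,S(515,463),.01);BR=onz(s,S(262,505),.01);print("back",BL,BR,np.linalg.norm(BL-BR)); d=BL-BR;print(np.arctan2(d[1],d[0])-np.pi/2, np.linalg.norm(FL-BL),np.linalg.norm(FR-BR))
# tin lid front corners top view z=.08
for n,p in dict(tFL=(342,420),tFR=(459,403)).items(): print(n,onz(t,T(*p),.08))
print("lever tip tri",tri(t,T(320,128),s,S(412,43)))
print("spare", [onz(t,T(*p),.05) for p in [(560,180),(648,155),(675,290),(592,305)]])
print("ram",onz(t,T(122,297),.045))
E
```

```text
front [0.4221 0.1107 0.01  ] [ 0.4442 -0.0579  0.01  ] 0.17000270726546016
yaw 0.1306380575715358
back [0.6532 0.1447 0.01  ] [ 0.6793 -0.0226  0.01  ] 0.16931244135718668
0.15452761938789372 0.23359071280032895 0.2376470280386873
tFL [0.4682 0.0703 0.08  ]
tFR [ 0.4785 -0.0032  0.08  ]
lever tip tri (array([0.5878, 0.0736, 0.3193]), np.float64(0.0032173935521032974))
spare [array([ 0.6309, -0.0704,  0.05  ]), array([ 0.6471, -0.1277,  0.05  ]), array([ 0.5572, -0.143 ,  0.05  ]), array([ 0.5478, -0.0895,  0.05  ])]
ram [0.5569 0.2127 0.045 ]
```

Emit:
drive_tool(
  targets=[0,0,0,-7,0,0,0,-7,0,0,0,-7.3],
  jaw=-1,
  grip_force=20,
)

```text
time_s: 0.52
tcp_pos: [0.1411, 0.6086, 0.2223]
ee_rot: [-3.141, -0.0, -2.993]
wrist_force: [-0.3, 0.2, 0.0]
width: 0.0614
```

Emit:
drive_tool(
  targets=[-0.032,-0.043,0,0,-0.032,-0.043,0,0,-0.032,-0.043,0,0,-0.032,-0.043,0,0,-0.032,-0.043,0,0],
)

```text
time_s: 1.15
tcp_pos: [0.3313, 0.4176, 0.2226]
ee_rot: [-3.142, -0.0, -2.997]
wrist_force: [0.6, -0.1, 0.2]
width: 0.0115
```

Emit:
drive_tool(
  targets=[-0.006,-0.045,0,0,-0.006,-0.045,0,0,-0.006,-0.045,0,0,-0.006,-0.045,0,0,-0.006,-0.045,0,0],
)

```text
time_s: 1.78
tcp_pos: [0.3924, 0.1992, 0.2227]
ee_rot: [-3.142, 0.0, -2.997]
wrist_force: [-0.2, -0.6, 0.1]
width: 0.0004
```

Emit:
drive_tool(
  targets=[-0.003,-0.045,0,0,-0.003,-0.045,0,0,-0.003,-0.045,0,0,-0.003,-0.04,0,0,0,0,0,0],
)

```text
time_s: 2.4
tcp_pos: [0.4295, 0.0273, 0.2226]
ee_rot: [-3.141, 0.0, -3.001]
wrist_force: [0.7, 0.2, -0.2]
width: 0.0004
```

Run:
```python
from h import *
np.set_printoptions(precision=4,suppress=True)
for n in ["wrist","top"]:
    f=grab_frame(n); cv2.imwrite(f"pics/{n}1.png",f["img"]); np.savez(f"pics/{n}1.npz",**f)
s=get_state();print(s["time_s"],s["tcp_pos"],s["ee_rot"],s["width"])
```

```text
2.5 [0.429  0.0292 0.2225] [ 3.1413 -0.0004 -2.9991] 0.0002630629047364381
```

View pics/wrist1.png

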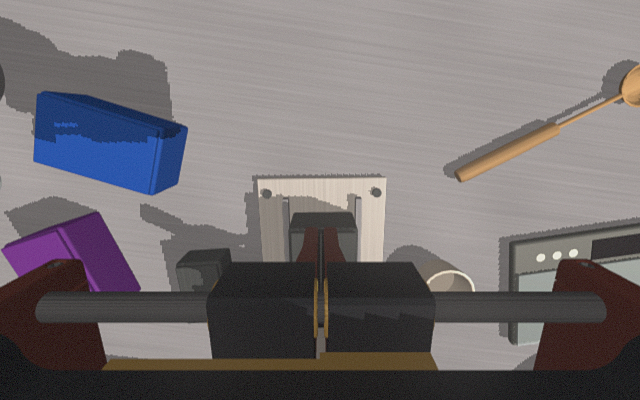

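Run:
```python
from h import *
np.set_printoptions(precision=4,suppress=True)
w=np.load("pics/wrist1.npz")
cv2.imwrite("pics/wz1.png",cv2.resize(np.clip(255*(w["img"][160:290,230:410]/255.)**.6,0,255).astype(np.uint8),None,fx=4,fy=4,interpolation=cv2.INTER_CUBIC))
L=onz(w,(385.5,177),.01);R=onz(w,(257.5,178),.01);print(L,R,np.linalg.norm(L-R));d=L-R;print(np.arctan2(d[1],d[0])-np.pi/2)
m=(L+R)/2;a=.146;print("origin",m+.155*np.array([np.cos(a),np.sin(a),0]))
```

```text
[0.4183 0.1109 0.01  ] [ 0.4428 -0.0537  0.01  ] 0.1664154318271558
0.1477779412576754
origin [0.5839 0.0512 0.01  ]
```

View pics/wz1.png

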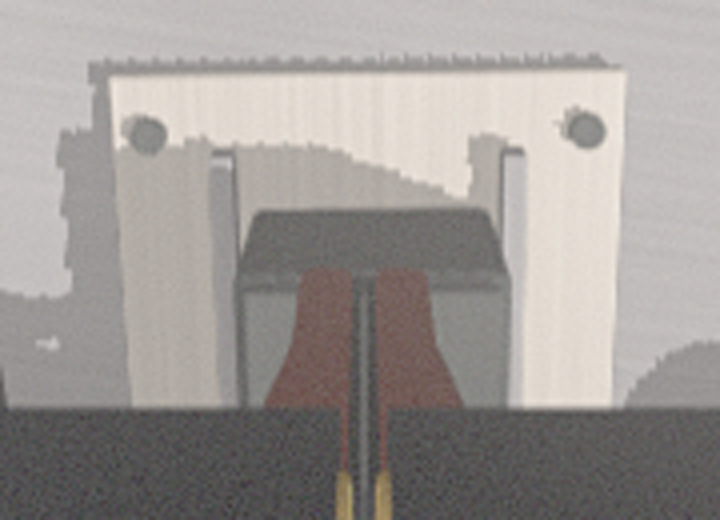

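Emit:
drive_tool(
  targets=[0,0,0.045,0,0,0,0.045,0,0,0,0.045,0,0,0,0.04,0,0,0,0.01,-0.2],
)

```text
time_s: 3.12
tcp_pos: [0.4274, 0.0302, 0.0359]
ee_rot: [3.141, -0.004, -2.992]
wrist_force: [0.2, 0.4, 0.0]
width: 0.0006
```

Emit:
drive_tool(
  targets=[-0.01,0,0,0,-0.01,0,0,0,-0.01,0,0,0,-0.005,0,0,0,0,0,0,0],
)

```text
time_s: 3.75
tcp_pos: [0.4643, 0.0343, 0.038]
ee_rot: [-3.142, 0.001, -2.994]
wrist_force: [0.5, 0.2, -0.2]
width: -0.0
```

Emit:
drive_tool(
  targets=[-0.007,0,0,0,-0.007,0,0,0,-0.007,0,0,0,-0.007,0,0,0,-0.007,0,0,0],
)

```text
time_s: 4.38
tcp_pos: [0.4939, 0.0391, 0.0371]
ee_rot: [3.141, -0.009, -2.994]
wrist_force: [-11.7, -1.9, 9.1]
width: 0.0002
```

Emit:
drive_tool(
  targets=[-0.002,0,0,0,-0.002,0,0,0,-0.002,0,0,0],
)

```text
time_s: 4.75
tcp_pos: [0.5039, 0.0403, 0.0374]
ee_rot: [3.141, -0.001, -2.994]
wrist_force: [-3.7, -0.3, -2.2]
width: 0.0007
```

Emit:
drive_tool(
  targets=[-0.002,0,0,0,-0.002,0,0,0,-0.002,0,0,0],
)

```text
time_s: 5.12
tcp_pos: [0.5095, 0.0411, 0.0374]
ee_rot: [3.142, -0.002, -2.994]
wrist_force: [-8.7, -2.5, -1.0]
width: 0.0002
```

Emit:
drive_tool(
  targets=[-0.002,0,0,0,-0.002,0,0,0],
)

```text
time_s: 5.38
tcp_pos: [0.5093, 0.0411, 0.0373]
ee_rot: [3.141, -0.01, -2.994]
wrist_force: [-21.8, -6.1, 17.3]
width: 0.0001
```

Emit:
drive_tool(
  targets=[-0.002,0,0,0,0,0,0,0],
)

```text
time_s: 5.62
tcp_pos: [0.5091, 0.0411, 0.0374]
ee_rot: [3.141, -0.014, -2.994]
wrist_force: [-24.4, -6.3, 19.2]
width: 0.0004
```

Emit:
drive_tool(
  targets=[0.008,0,0,0,0.02,0,0,0,0.03,0,0,0,0.03,0,0,0,0,0,0,0],
)

```text
time_s: 6.25
tcp_pos: [0.429, 0.0291, 0.0381]
ee_rot: [-3.142, 0.001, -2.994]
wrist_force: [0.6, 0.4, 1.0]
width: 0.0004
```

Run:
```python
from h import *
np.set_printoptions(precision=4,suppress=True)
for n in ["wrist","top","scene"]:
    f=grab_frame(n); cv2.imwrite(f"pics/{n}2.png",f["img"]); np.savez(f"pics/{n}2.npz",**f)
s=get_state();print(s["time_s"],s["tcp_pos"],s["ee_rot"],s["wrist_force"])
g=lambda a:np.clip(255*(a/255.)**0.6,0,255).astype(np.uint8)
s=np.load("pics/scene2.npz")["img"][190:300,265:405]
cv2.imwrite("pics/sz2.png",g(cv2.resize(s,None,fx=5,fy=5,interpolation=cv2.INTER_CUBIC)))
s=np.load("pics/top2.npz")["img"][135:235,245:375]
cv2.imwrite("pics/tz2.png",g(cv2.resize(s,None,fx=6,fy=6,interpolation=cv2.INTER_CUBIC)))
```

```text
6.4 [0.4321 0.0294 0.0383] [-3.1412  0.004  -2.9941] [-0.0459  0.0596 -0.0719]
```

View pics/sz2.png

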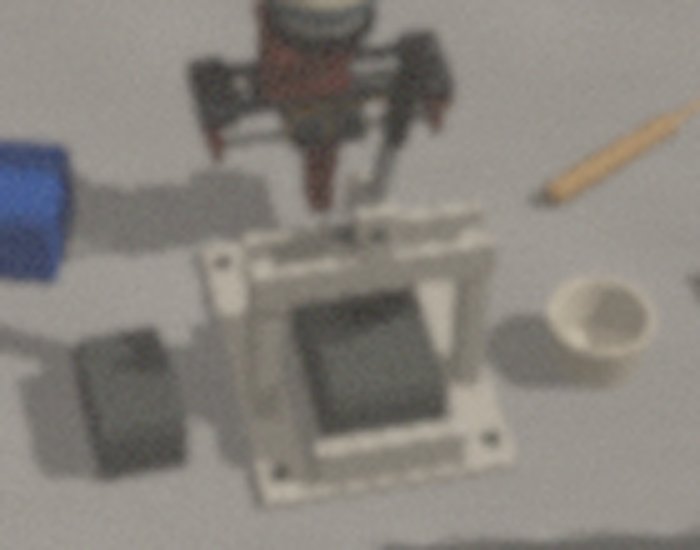

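View pics/tz2.png

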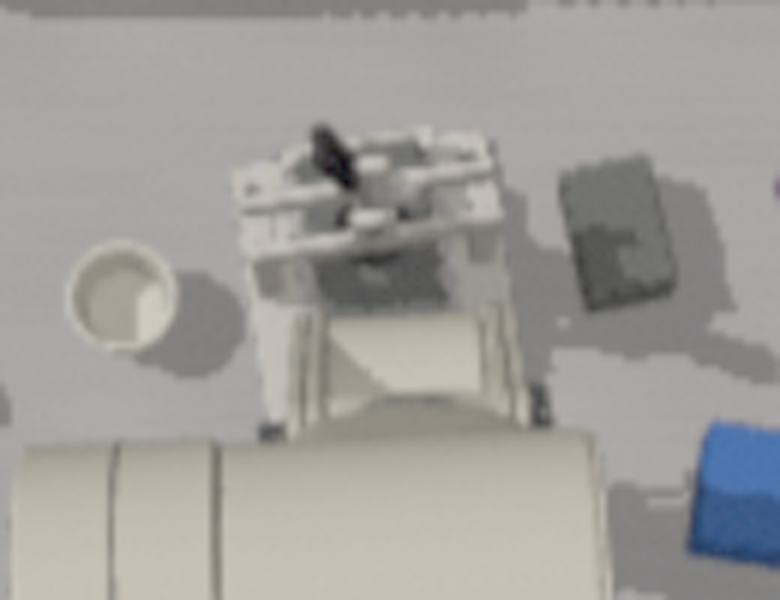

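View pics/wrist2.png

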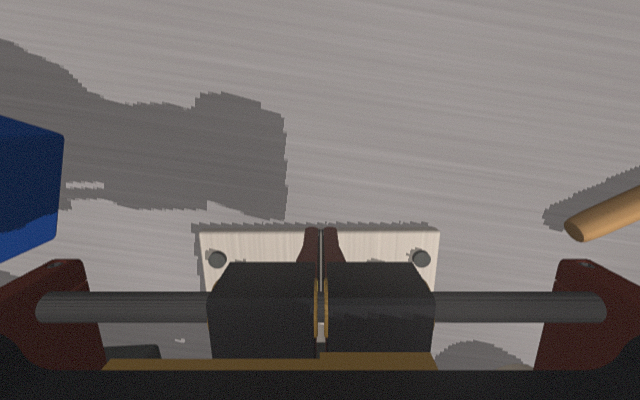

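The scene view shows the tin's back edge meeting the stop at about zoom (380,430), and the press force rose with no further travel, so the tin is home. Next I'll go to the left of the lever.

Emit:
drive_tool(
  targets=[0,0,-0.048,0,0,0,-0.048,0,0,0,-0.048,0,0,0,-0.048,0,0,0,-0.046,0],
)

```text
time_s: 7.02
tcp_pos: [0.4309, 0.0294, 0.2784]
ee_rot: [-3.141, 0.003, -2.994]
wrist_force: [1.6, 0.3, -0.0]
width: 0.0005
```

Emit:
drive_tool(
  targets=[0,0.05,0,0,0,0.05,0,0,-0.04,0,0,0,-0.04,0,0,0,-0.04,0,0,0],
)

```text
time_s: 7.65
tcp_pos: [0.5359, 0.1468, 0.2765]
ee_rot: [3.141, 0.003, -2.993]
wrist_force: [0.3, 0.8, 0.4]
width: 0.0004
```

Emit:
drive_tool(
  targets=[-0.034,0,0,0,0,0,0,0],
)

```text
time_s: 7.9
tcp_pos: [0.5698, 0.1514, 0.2758]
ee_rot: [3.141, 0.002, -2.994]
wrist_force: [-0.0, 0.1, 0.1]
width: 0.0006
```

Run:
```python
from h import *
np.set_printoptions(precision=4,suppress=True)
for n in ["wrist","scene"]:
    f=grab_frame(n); cv2.imwrite(f"pics/{n}3.png",f["img"]); np.savez(f"pics/{n}3.npz",**f)
s=get_state();print(s["time_s"],s["tcp_pos"],s["ee_rot"],s["wrist_force"])
g=lambda a:np.clip(255*(a/255.)**0.6,0,255).astype(np.uint8)
s=np.load("pics/scene3.npz")["img"][170:300,265:425]
cv2.imwrite("pics/sz3.png",g(cv2.resize(s,None,fx=4.5,fy=4.5,interpolation=cv2.INTER_CUBIC)))
```

```text
8.0 [0.5671 0.1509 0.2755] [ 3.1416 -0.0001 -2.9941] [-0.3461  0.2021  0.1046]
```

View pics/sz3.png

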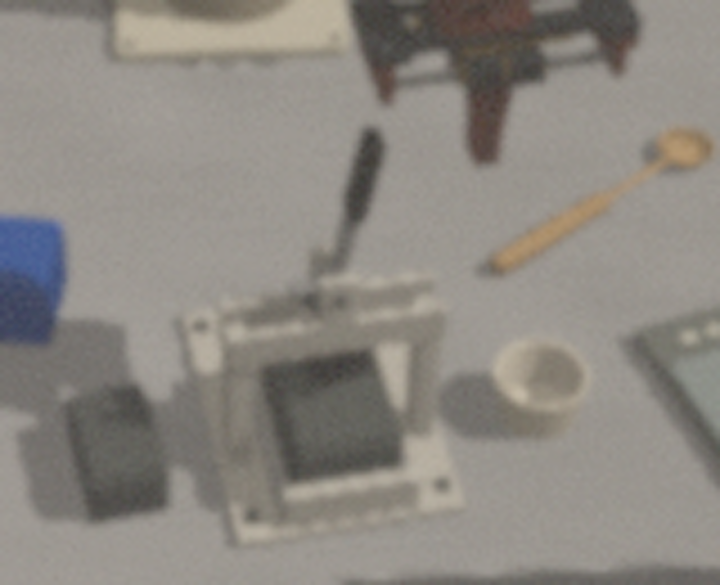

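View pics/wrist3.png

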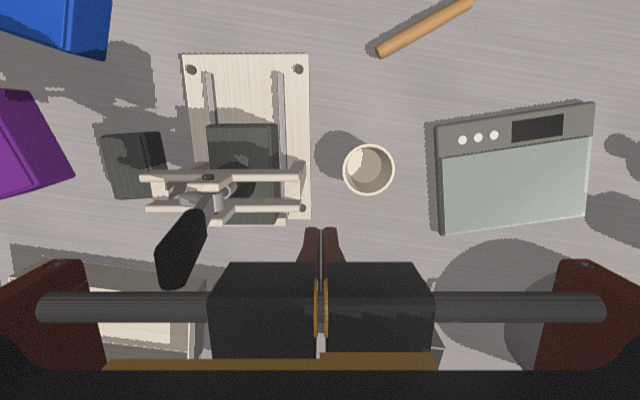

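Run:
```python
from h import *
np.set_printoptions(precision=4,suppress=True)
w=np.load("pics/wrist3.npz");s=np.load("pics/scene3.npz")
S=lambda x,y:((x+.5)/4.5+265-.5,(y+.5)/4.5+170-.5)
o=np.array([.585,.0505,0]);a=.145;R=Ro.from_euler("z",a).as_matrix()
for p in [(170,285),(175,265)]:
    P,g=tri(w,p,s,S(372,133)); print(P,g,R.T@(P-o))
# plate corners from wrist
for n,p in dict(FR=(180,54),FL=(310,53)).items(): print(n,R.T@(onz(w,p,.01)-o))
# bridge top corners z=.155
for p in [(138,176),(145,208),(306,163),(299,207)]: print(R.T@(onz(w,p,.155)-o))
for l in (0,.05,.1,.15):
    f=l-.26
    print(l,proj(w,o+R@np.array([0,-.13*np.sin(f),.18+.13*np.cos(f)])),proj(s,o+R@np.array([0,-.13*np.sin(f),.18+.13*np.cos(f)])),S(372,133))
```

```text
[0.5845 0.0763 0.3112] 0.006120868313663196 [0.0033 0.0256 0.3112]
[0.5771 0.0765 0.3051] 0.0046378321906097595 [-0.0041  0.0269  0.3051]
FR [-0.1548 -0.0852  0.01  ]
FL [-0.1563  0.0878  0.01  ]
[-0.0186 -0.0768  0.155 ]
[ 0.0142 -0.0752  0.155 ]
[-0.0318  0.088   0.155 ]
[0.0129 0.0804 0.155 ]
0 [183.8593 271.5519] [350.4843 199.9023] (347.27777777777777, 199.16666666666666)
0.05 [169.7891 273.0782] [348.4389 199.7864] (347.27777777777777, 199.16666666666666)
0.1 [155.6468 274.3007] [346.3619 199.7544] (347.27777777777777, 199.16666666666666)
0.15 [141.5568 275.201 ] [344.2594 199.8067] (347.27777777777777, 199.16666666666666)
```

Emit:
drive_tool(
  targets=[-0.003,-0.045,0,0,0,-0.012,-0.004,0,0,-0.012,0,0,0,-0.012,0,0],
)

```text
time_s: 8.5
tcp_pos: [0.5817, 0.071, 0.2801]
ee_rot: [3.141, 0.001, -2.994]
wrist_force: [0.6, 0.4, 0.4]
width: 0.0005
```

Emit:
drive_tool(
  targets=[0,-0.012,0,0,0,-0.012,0,0,0,-0.01,0.002,0,0,-0.01,0.003,0],
)

```text
time_s: 9.0
tcp_pos: [0.5884, 0.0268, 0.2745]
ee_rot: [-3.142, 0.0, -2.994]
wrist_force: [-0.1, 1.0, -0.1]
width: 0.0003
```

Emit:
drive_tool(
  targets=[0,-0.01,0.004,0,0,-0.01,0.005,0,0,-0.009,0.006,0,0,-0.008,0.007,0],
)

```text
time_s: 9.5
tcp_pos: [0.5939, -0.0093, 0.2523]
ee_rot: [3.141, 0.0, -2.994]
wrist_force: [0.2, 3.7, 1.0]
width: 0.0001
```

Run:
```python
from h import *
f=grab_frame("wrist"); cv2.imwrite("pics/wrist4.png",f["img"])
f=grab_frame("scene")
g=lambda a:np.clip(255*(a/255.)**0.6,0,255).astype(np.uint8)
cv2.imwrite("pics/sz4.png",g(cv2.resize(f["img"][170:300,245:405],None,fx=4.5,fy=4.5,interpolation=cv2.INTER_CUBIC)))
s=get_state();print(s["time_s"],s["tcp_pos"],s["wrist_force"])
```

```text
9.6 [ 0.59375033 -0.00986     0.25190475] [1.36443272 3.07583554 2.31996567]
```

View pics/wrist4.png

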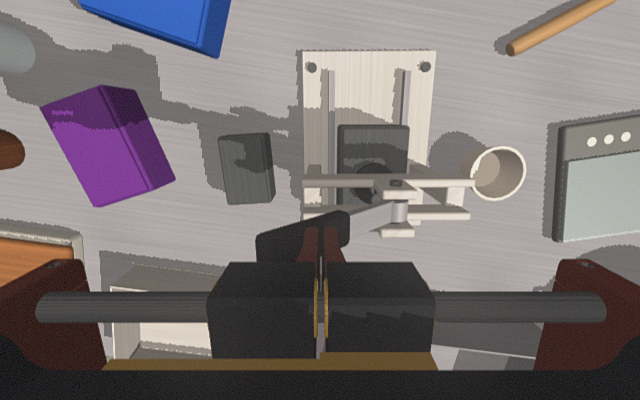

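View pics/sz4.png

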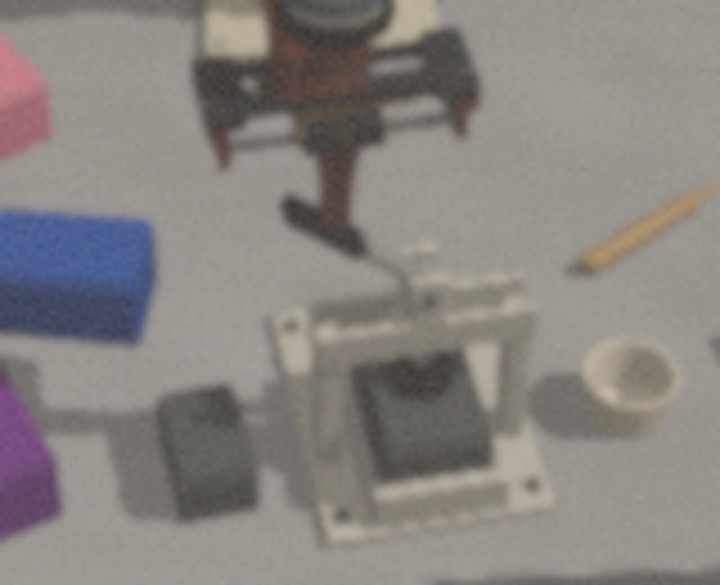

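The lever is past upright (about 0.85), the fingers press on the grip and the pad is coming down onto the lid. Continuing along the arc.

Emit:
drive_tool(
  targets=[0,-0.007,0.008,0,0,-0.0055,0.008,0,0,-0.004,0.006,0],
)

```text
time_s: 9.98
tcp_pos: [0.596, -0.026, 0.2299]
ee_rot: [-3.141, -0.0, -2.994]
wrist_force: [-0.2, 0.6, 0.3]
width: 0.0005
```

Emit:
drive_tool(
  targets=[0,-0.004,0.006,0,0,-0.003,0.007,0,0,-0.002,0.007,0],
)

```text
time_s: 10.35
tcp_pos: [0.5973, -0.0345, 0.2101]
ee_rot: [3.142, -0.0, -2.994]
wrist_force: [-0.3, -0.2, 0.4]
width: 0.0007
```

Run:
```python
from h import *
f=grab_frame("wrist"); cv2.imwrite("pics/wrist5.png",f["img"])
f=grab_frame("scene")
g=lambda a:np.clip(255*(a/255.)**0.6,0,255).astype(np.uint8)
cv2.imwrite("pics/sz5.png",g(cv2.resize(f["img"][170:300,245:405],None,fx=4.5,fy=4.5,interpolation=cv2.INTER_CUBIC)))
s=get_state();print(s["time_s"],s["tcp_pos"],s["wrist_force"])
```

```text
10.45 [ 0.59682506 -0.03440252  0.20957608] [-0.0354664  -0.04663917 -1.1682133 ]
```

View pics/sz5.png

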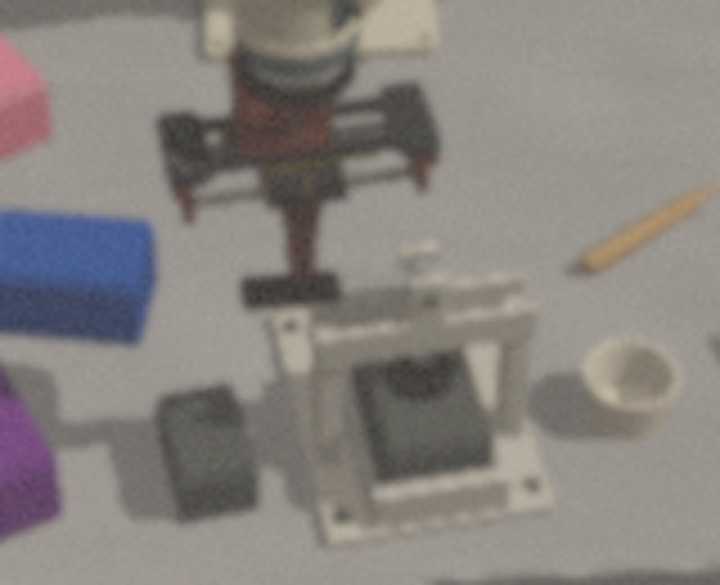

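View pics/wrist5.png

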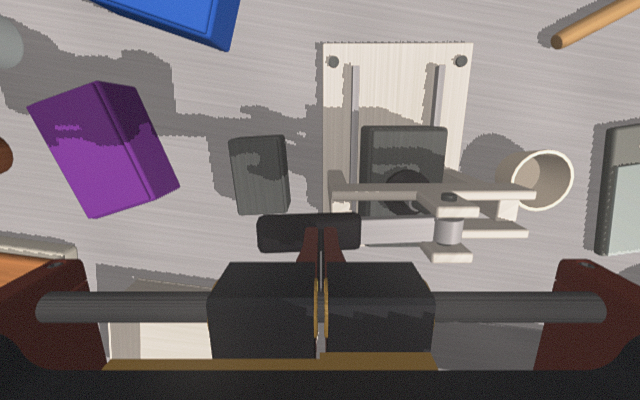

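The lever has snapped down: the grip lies level, pointing right, at wrist px (258–360, 213–250). I'll withdraw straight up and check.

Emit:
drive_tool(
  targets=[0,0,-0.03,0,0,0,-0.04,0,0,0,-0.04,0,0.03,0,-0.02,0,0,0,0,0],
)

```text
time_s: 11.08
tcp_pos: [0.5676, -0.0388, 0.3428]
ee_rot: [-3.141, 0.003, -2.994]
wrist_force: [0.2, 0.4, -1.4]
width: 0.0005
```

Emit:
drive_tool(
  targets=[0.05,0,0,0,0.05,0,0,0,0,0,0,0,0,0,0,0],
)

```text
time_s: 11.58
tcp_pos: [0.4699, -0.0534, 0.3406]
ee_rot: [-3.141, 0.001, -2.994]
wrist_force: [-0.1, -0.1, 0.0]
width: 0.0004
```

Run:
```python
from h import *
np.set_printoptions(precision=4,suppress=True)
g=lambda a:np.clip(255*(a/255.)**0.6,0,255).astype(np.uint8)
f=grab_frame("wrist"); cv2.imwrite("pics/wrist6.png",f["img"]);np.savez("pics/wrist6.npz",**f)
f=grab_frame("scene");np.savez("pics/scene6.npz",**f)
cv2.imwrite("pics/sz6.png",g(cv2.resize(f["img"][190:300,265:405],None,fx=5,fy=5,interpolation=cv2.INTER_CUBIC)))
cv2.imwrite("pics/scene6.png",f["img"])
f=grab_frame("top");np.savez("pics/top6.npz",**f)
cv2.imwrite("pics/tz6.png",g(cv2.resize(f["img"][135:235,245:375],None,fx=6,fy=6,interpolation=cv2.INTER_CUBIC)))
s=get_state();print(s["time_s"],s["tcp_pos"],s["wrist_force"])
```

```text
11.725 [ 0.47   -0.0533  0.3404] [-0.4296 -0.6204  0.7548]
```

View pics/wrist6.png

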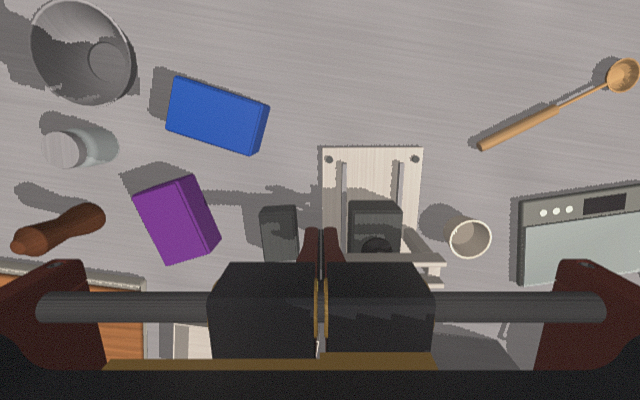

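View pics/sz6.png

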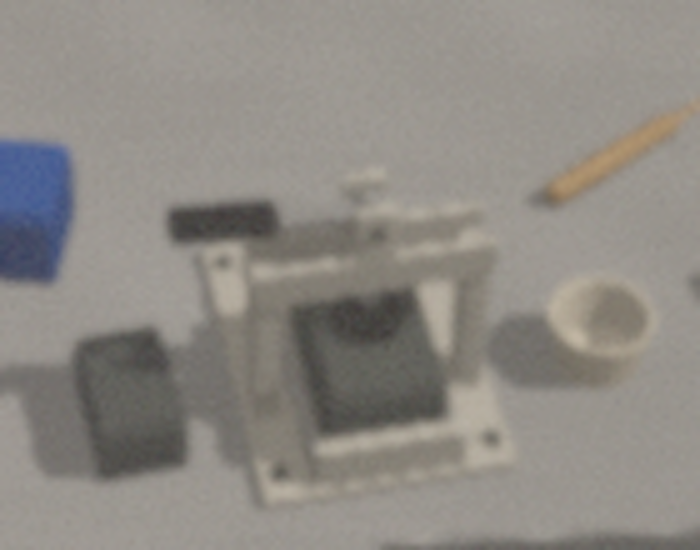

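View pics/tz6.png

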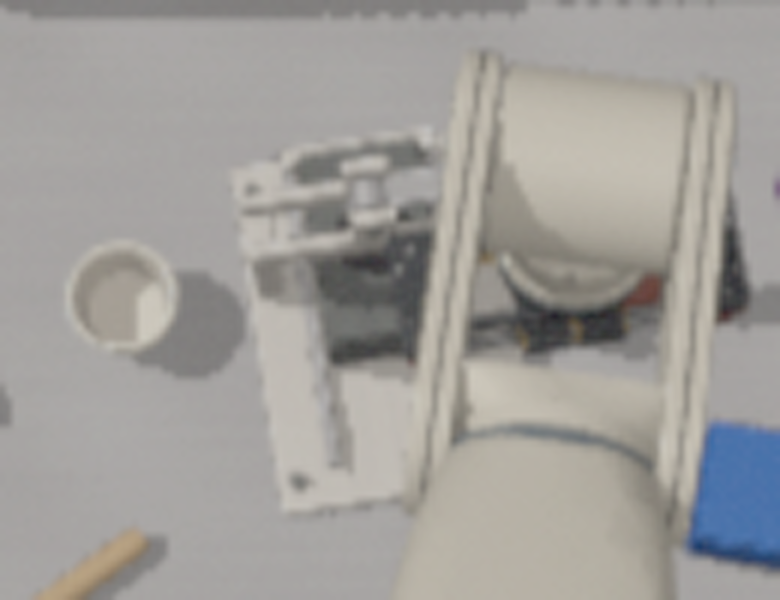

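Run:
```python
from h import *
np.set_printoptions(precision=4,suppress=True)
w=np.load("pics/wrist6.npz");s=np.load("pics/scene6.npz")
cv2.imwrite("pics/wz6.png",cv2.resize(np.clip(255*(w["img"][140:270,300:450]/255.)**.6,0,255).astype(np.uint8),None,fx=5,fy=5,interpolation=cv2.INTER_CUBIC))
o=np.array([.585,.0505,0]);a=.145;R=Ro.from_euler("z",a).as_matrix()
P=lambda v:o+R@np.array(v)
for nm,v in dict(lidFL=(-.065,.04,.08),lidFR=(-.065,-.04,.08),botFL=(-.065,.04,.01),botFR=(-.065,-.04,.01),plFL=(-.155,.085,.01),plFR=(-.155,-.085,.01)).items(): print(nm,(proj(w,P(v))-[300,140])*5)
S=lambda p:(p-np.array([265,190]))*5
print("lidback",S(proj(s,P((.065,.04,.08)))),S(proj(s,P((.065,-.04,.08)))))
for l in (1.3,1.5,1.65,1.745,1.8):
    f=l-.26; print(l,S(proj(s,P((0,-.13*np.sin(f),.18+.13*np.cos(f))))))
```

```text
lidFL [518.6568 359.8861]
lidFR [254.6274 359.3666]
botFL [463.911  297.2307]
botFR [234.6812 296.7801]
plFL [617.7583  36.9311]
plFR [106.4153  35.9304]
lidback [447.7381 381.4565] [325.2323 400.111 ]
1.3 [189.0127 155.5488]
1.5 [172.5094 186.1694]
1.65 [165.5573 209.3748]
1.745 [163.5987 223.8885]
1.8 [163.3277 232.1604]
```

View pics/wz6.png

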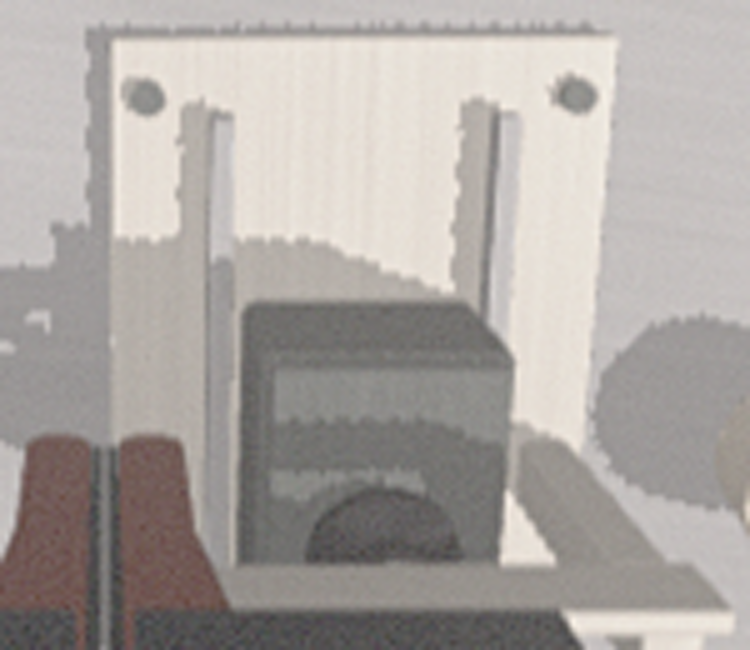

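Run:
```python
from h import *
a=np.load("pics/scene0.npz")["img"];b=np.load("pics/scene6.npz")["img"]
d=(cv2.GaussianBlur(cv2.absdiff(a,b).max(2),(5,5),0)>25).astype(np.uint8)
n,_,st,_=cv2.connectedComponentsWithStats(d)
print([list(x[:5]) for x in st[1:] if x[4]>15])
print(hand_in())
```

```text
[[np.int32(276), np.int32(0), np.int32(60), np.int32(92), np.int32(2910)], [np.int32(337), np.int32(0), np.int32(8), np.int32(14), np.int32(80)], [np.int32(357), np.int32(0), np.int32(29), np.int32(36), np.int32(507)], [np.int32(400), np.int32(0), np.int32(38), np.int32(9), np.int32(240)], [np.int32(441), np.int32(0), np.int32(69), np.int32(65), np.int32(911)], [np.int32(329), np.int32(21), np.int32(9), np.int32(15), np.int32(89)], [np.int32(419), np.int32(21), np.int32(37), np.int32(13), np.int32(354)], [np.int32(486), np.int32(80), np.int32(14), np.int32(13), np.int32(123)], [np.int32(306), np.int32(93), np.int32(21), np.int32(17), np.int32(174)], [np.int32(296), np.int32(104), np.int32(27), np.int32(24), np.int32(341)], [np.int32(457), np.int32(105), np.int32(6), np.int32(5), np.int32(22)], [np.int32(333), np.int32(106), np.int32(3), np.int32(14), np.int32(23)], [np.int32(271), np.int32(114), np.int32(32), np.int32(42), np.int32(758)], [np.int32(343), np.int32(117), np.int32(4), np.int32(5), np.int32(18)], [np.int32(460), np.int32(122), np.int32(6), np.int32(16), np.int32(70)], [n
[... 749 characters left out ...]
(298), np.int32(230), np.int32(24), np.int32(10), np.int32(206)], [np.int32(216), np.int32(232), np.int32(6), np.int32(5), np.int32(21)], [np.int32(306), np.int32(243), np.int32(9), np.int32(10), np.int32(69)], [np.int32(302), np.int32(246), np.int32(4), np.int32(8), np.int32(20)], [np.int32(262), np.int32(255), np.int32(17), np.int32(8), np.int32(76)], [np.int32(255), np.int32(264), np.int32(15), np.int32(5), np.int32(62)], [np.int32(325), np.int32(265), np.int32(30), np.int32(14), np.int32(192)], [np.int32(314), np.int32(272), np.int32(9), np.int32(11), np.int32(71)], [np.int32(309), np.int32(276), np.int32(3), np.int32(6), np.int32(16)]]
the job is handed in; nothing more can be done
None
```

The tin is home against the back stop and the lever is locked down on it. I handed the job in at about 11.8 s, with the gripper well clear of the press.

- **Tin:** I slid it in with the closed fingertips until it stopped moving and the contact force rose to about 25 N. In the last wrist picture its front edge is within about 1–2 mm of the home position.
- **Lever:** I pushed it over from the left with the fingertips, and the contact force went to zero as it snapped down. After I withdrew, its end lay where the 1.745 rad locked position should appear, give or take a few hundredths of a radian.
- **Pad:** the pictures show it down on the lid, but I couldn't measure how hard it presses.
- **Other things:** to the eye, the nearby ones (ramekin, spare tin, spoon, blue look-alike) stayed where they were. My automatic before/after comparison didn't settle it. It flagged the arm, the lever, the tin, and also other patches such as the ones around the bowl, jar and spare tin. I took those for moved arm shadows but didn't check each one.

Some measurements disagreed slightly: the press position differed by up to about 3 mm between views. The lever-end sightings from two cameras missed each other by 3–6 mm. Neither affected the result.

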